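# Clamp a picture frame with a cranked jaw

## Task

The dark wooden picture frame lies loose on the frame clamp: first push it flush into the corner of the two aluminium stops, against both of them. Then turn the double crank clockwise until the red jaw holds the frame firmly against the stop and the crank has clearly stiffened, without crushing the frame; move the jaw only by its crank, let go, and leave everything else on the dresser alone.

Things in the scene. Friction and masses are not known exactly. Their poses are not given: they have to be found in the camera images.
- clamp: Frame clamp, fixed to the dresser: plywood board 220 (x) x 420 (y) x 18 mm thick, with two stops at its +y end, a blue gearbox with the crank at its -y end and the red jaw between. Origin: centre of the board's underside; x points roughly away from the robot, y roughly to the robot's left. Every place below given 'in clamp axes' is from this origin.
- back_stop (a point): Back stop, aluminium bar 24 mm tall on the board. Its stopping face is at x = +90 mm in clamp axes, faces -x, and runs from y = +55 to +200 mm. Point: top edge of that face, at y = +115 mm.
- side_stop (a point): Side stop, aluminium bar 24 mm tall on the board. Its stopping face is at y = +175 mm in clamp axes, faces -y, and runs from x = -20 to +90 mm. Point: top edge of that face, at x = +35 mm.
- spindle (a point): Point on the crank's vertical axis (x = 0, y = -145 mm in clamp axes) at the top of the blue 90 x 90 mm gearbox, 58 mm above the dresser. The spindle (radius 6 mm, hub radius 14 mm up to 72 mm) rises to the bridge. Clockwise seen from above closes the jaw; 1.4 to 2 turns are needed. Let go, the crank stays, giving back any clamping beyond about 25 N. Past about 120 N the frame is crushed.
- bridge (a point): Blue bridge holding the spindle's top: a bar 14 mm wide along clamp x, from x = -14 to +101 mm at y = -145 mm, 112 to 122 mm above the dresser, on a column 18 x 30 mm at x = +92 mm. Point: on its top, over the knobs' circle (x = +60 mm). The knobs pass under it; fingers that reach a knob from above cannot, so let go there and take the other knob.
- jaw: Red sliding jaw 70 mm wide (x), 30 mm high, with a black rubber pad on an adjustable foot: the pad's face stands 0 to 10 mm ahead (+y) of this origin, set differently each time and not otherwise given. Origin at x = +35 mm in clamp axes, on the board; axes parallel to the clamp's. The crank moves it 40 mm per turn towards the side stop (+y); it starts at y = -25 to -13 mm. Never push it directly.
- red_knob (a point): Centre of the top of the red knob on one end of the double crank: upright cylinder 22 mm across, 36 mm tall, top 105 mm above the dresser, 60 mm from the spindle; does not spin. The crank arm (16 mm wide, top 69 mm up) runs below the knobs. A knob takes about 3 N to push slowly along its circle; once the pad bears on the registered frame, about 1 N more per 9 N of clamping and per 4 mm pushed.
- black_knob (a point): Centre of the top of the black knob, on the other end of the same crank (60 mm from the spindle, half a turn from the red one); same size and height.
- frame: Empty dark wooden picture frame, 110 (x) x 120 (y) mm, bars 20 mm wide and tall, open window 70 x 80 mm, about 0.22 kg. Loose on the board, 20 to 40 mm short of the back stop, 13 to 25 mm short of the side stop, a few degrees askew. Origin: centre of its underside. Registered: +x side flat on the back stop, +y side on the side stop, origin at x = +35, y = +115 mm in clamp axes.
- cat: Small painted ceramic cat, about 120 mm long and 115 mm tall. Bystander. Origin: under its centre.
- shoehorn: Folded aluminium shoehorn, about 126 x 38 x 12 mm. Bystander. Origin: under its centre.
- glue: Yellow glue bottle, 50 mm across, 130 mm tall. Bystander. Origin: under its centre.
- spare_frame: Pale wooden frame, 130 x 160 x 20 mm. Bystander. Origin: under its centre.
Not all that is in view belongs to the job. What is meant by the frame is not orange or yellow, and is the smaller of those in its own colour.

How it is judged:
By the outcome, as a careful person would: the job done as asked, in the order asked, and still so for the second after the job is handed in, with the robot touching nothing.
It also fails if it takes over 72 s, if anything falls off the work surface, if the arm or the gripper's body presses on something with over 40 N, if the wrist force passes 120 N, or if a joint passes its speed limit or range.

## Robot

A 6-joint arm with a two-finger parallel gripper is mounted at the origin on the work surface. World frame = base frame: x ahead of the robot, y to its left, z up, the work surface at z = 0. Lengths are in m, angles in rad, forces in N, time in s.
With the tool pointing down it reaches from about 0.25 to 0.725 m from the base axis. Payload 4 kg.
Tool frame: the origin (TCP) lies at the very end of the fingers, on their centre line; the grasp point (between the pads) lies 19 mm behind it; z points along the fingers, y is the line along which they close (so a half turn about z gives the same grasp; the last joint's range is limited). The gripper opens to 85 mm and grips with 20 to 120 N. Pads are 22 mm wide; open, the fingers measure 114 mm over their backs; the gripper's body (76 mm by 85 mm) begins 54 mm behind the grasp point. The pads swing forward as they close: fully open they stand 13 mm farther back than shut.
Start: joints at [-1.295, 0.241, 0.005, 1.335, 0, 1.571], TCP at [0.136, -0.481, 0.231] pointing down, gripper open.
Joint ranges: [-2.72, 2.72], [-1.05, 1.87], [-1.09, 1.28], [-1.99, 2.15], [-1.42, 1.44], [-3.14, 3.14]. Speed limits (rad/s): [2.79, 2.79, 3.14, 3.14, 3.14, 3.14].

## Interface

Orientations are given as a unit quaternion [x, y, z, w].
In Python, from workcell import * gives the robot as it stands. The module is installed in compiled form; this text tells all that it offers.
- The arm moves only by the tool send_rows, never from a script. Its argument "steps" is text: rows parted by semicolons, each of 7 numbers parted by spaces: the opening, from -1 (shut) to 1 (fully open), then the shift along the world's x, y, z in m, then the turn, a rotation vector about the world's x, y, z in rad. A call has exactly 5 rows; each row shifts and turns the commanded pose from where the row before left it; what a row does not reach is not made up. A row lasts 1/12 s, in which the tool goes at most 41.7 mm and 7.16 degrees, less where a joint would pass 70% of its speed; a pose out of reach is approached as far as the arm can. A call is refused whole if a number of a shift passes 0.0417 or a number of a turn 0.125, either way. A call with a gripper value outside its range is refused whole. The fingers move at their own pace and stop on an object; the grip force is fixed at half the most. Time passes only in rows, so rows that do not move let the fingers close, or fill a call up. It gives the time, the measured TCP pose, the force, the opening and the grip force at its end, in the units of the state.
- get_obs(): the state, without advancing time (a new reading comes with each control period).
- camera(name): name is "side" or "top" or "wrist"; returns a dict with "frame" (480x640x3 uint8, red, green, blue), "range_z" (480x640 float32, m along the optical axis (not along the pixel's ray), 0 where there is no reading), "camera_matrix" (3x3 intrinsics, pixels), "k1" (the pictures are not rectified: a ray, as slopes to the right and down, at radius r is drawn at 1 + k1 r^2 times it, then the intrinsics apply), "extrinsics" (4x4, takes a point from world to camera coordinates); the wrist camera has in their place "T_tool_cam" (4x4, takes a point from camera to tool coordinates, whose origin is the TCP and whose axes are the flange's). Camera axes: x right, y down, z forward; pixel columns grow to the right and rows downward; lengths in m; the calibration is good to about 2 mm. A picture is of the moment at which its call begins: read the wrist's pose just before it.
- job_done(): hands the job in; it is judged then, once.
The state is a dict: "clock": time; "joint_pos": joint angles; "joint_vel": joint speeds; "tau": joint torques, N m; "eef_pos": TCP position; "tool_rot": TCP orientation; "ft_force": force on the tool from outside, world axes, zero at the start; "ft_torque": the same for the moment, N m; "grip_width": finger opening in m; "grasp_force": force on a finger pad.
Only numpy, scipy, OpenCV 4.12 (cv2) and the standard library are available. Lean on these libraries where they do the work, as an engineer would, in place of code of your own. Each camera call takes 0.05 s, during which the arm holds its last target. There are 200 camera calls.

## Working session

There is one attempt and no reset: what is moved stays moved. The work goes in short steps, Python scripts to look and compute and a tool call to move; the robot and the scene stay as the last step left them, time stands still between calls to the robot, and variables do not carry over. Pictures are saved under pics/ and viewed, at most 11 in all, crops included, and the job is handed in when it is done.

Besides the shell and the picture viewer there is one more tool, called after "Call:" in YAML: its name, and indented under it one key for each argument. send_rows: Moves the arm, as the interface text tells. Its arguments: {"type":"object","properties":{"steps":{"type":"string"}},"required":["steps"]}

```bash
mkdir -p pics; cat > h.py <<'E'
import numpy as np, cv2
from workcell import *
def save(n,f): cv2.imwrite(f'pics/{n}.png',cv2.cvtColor(f,cv2.COLOR_RGB2BGR))
def shot(name):
    o=get_obs(); c=camera(name); K=np.array(c['camera_matrix'])
    if name=='wrist':
        from scipy.spatial.transform import Rotation as R
        T=np.eye(4);T[:3,:3]=R.from_quat(o['tool_rot']).as_matrix();T[:3,3]=o['eef_pos'];c['W']=T@np.array(c['T_tool_cam'])
    else: c['W']=np.linalg.inv(np.array(c['extrinsics']))
    return c
def rays(c,uv):
    K=np.array(c['camera_matrix']);k=c['k1']
    d=(np.asarray(uv,float).reshape(-1,2)-[K[0,2],K[1,2]])/[K[0,0],K[1,1]]
    s=d.copy()
    for _ in range(20): s=d/(1+k*(s**2).sum(1,keepdims=True))
    return np.c_[s,np.ones(len(s))]
def onplane(c,uv,z):
    r=rays(c,uv)@c['W'][:3,:3].T; p=c['W'][:3,3]
    return p+r*((z-p[2])/r[:,2])[:,None]
def bydepth(c,uv):
    uv=np.asarray(uv,int).reshape(-1,2); r=rays(c,uv)*c['range_z'][uv[:,1],uv[:,0]][:,None]
    return r@c['W'][:3,:3].T+c['W'][:3,3]
def proj(c,P):
    P=np.asarray(P,float).reshape(-1,3);q=(P-c['W'][:3,3])@c['W'][:3,:3];s=q[:,:2]/q[:,2:]
    s=s*(1+c['k1']*(s**2).sum(1,keepdims=True));K=np.array(c['camera_matrix'])
    return s*[K[0,0],K[1,1]]+[K[0,2],K[1,2]]
E
python3 - <<'E'
from h import *
for n in ('top','side'):
    c=shot(n); save(n+'0',c['frame']); print(n,c['W'].round(3).tolist(),c['k1'],np.array(c['camera_matrix']).round(1).tolist())
o=get_obs();print({k:np.round(v,3) for k,v in o.items()})
E
```

```text
top [[-0.016, -0.994, 0.105, 0.36], [-1.0, 0.016, -0.006, 0.118], [0.005, -0.105, -0.994, 1.354], [0.0, 0.0, 0.0, 1.0]] -0.11105783176317055 [[624.2, 0.0, 320.2], [0.0, 624.2, 239.5], [0.0, 0.0, 1.0]]
side [[-0.685, -0.413, 0.6, -0.03], [-0.728, 0.374, -0.574, 0.631], [0.013, -0.83, -0.557, 0.611], [0.0, 0.0, 0.0, 1.0]] 0.012823612723372166 [[443.6, 0.0, 315.8], [0.0, 443.6, 231.0], [0.0, 0.0, 1.0]]
{'clock': np.float64(0.1), 'joint_pos': array([-1.295,  0.241,  0.004,  1.335, -0.   ,  1.571]), 'joint_vel': array([-0.   , -0.002,  0.003,  0.   ,  0.001, -0.001]), 'tau': array([-0.0000e+00, -3.7314e+01,  2.5301e+01,  1.1000e-02, -0.0000e+00,
        0.0000e+00]), 'eef_pos': array([ 0.136, -0.481,  0.23 ]), 'tool_rot': array([ 0.991,  0.137, -0.   , -0.001]), 'ft_force': array([ 0.123, -0.135, -0.672]), 'ft_torque': array([-0.025,  0.002, -0.006]), 'grasp_force': np.float64(0.0), 'grip_width': np.float64(0.085)}
```

View pics/top0.png

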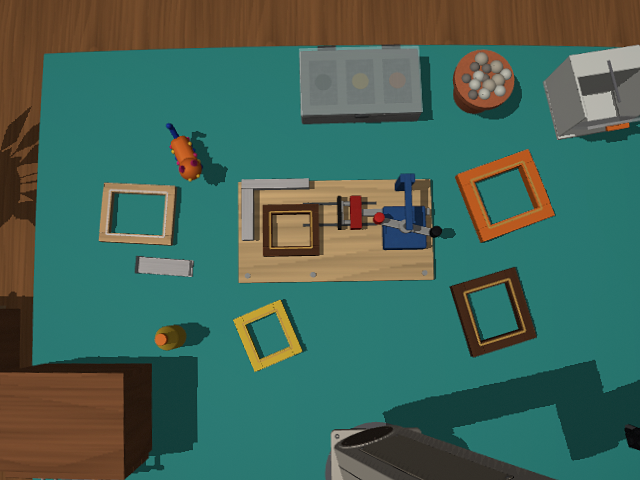

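View pics/side0.png

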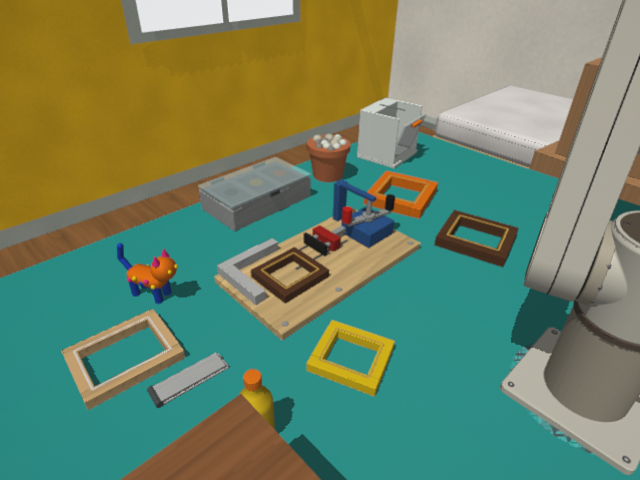

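Candidates: dark frame on the board (291,230), larger dark frame (493,311), orange (505,195), yellow (267,335) and pale (139,213). The one on the clamp is dark and is the smaller of the two dark ones. I'll confirm it in a crop and measure.

```bash
python3 - <<'E'
from h import *
c=shot('top'); f=c['frame']; hsv=cv2.cvtColor(f,cv2.COLOR_RGB2HSV); H,S,V=[hsv[...,i].astype(int) for i in range(3)]
def big(m,box):
    k=np.zeros(m.shape,np.uint8);x0,y0,x1,y1=box;k[y0:y1,x0:x1]=m[y0:y1,x0:x1]*255
    cs,_=cv2.findContours(k,cv2.RETR_EXTERNAL,cv2.CHAIN_APPROX_NONE);return max(cs,key=cv2.contourArea)
notteal=~((H>75)&(H<100)&(S>90))
def rect(ct,z):
    P=onplane(c,ct.reshape(-1,2),z)[:,:2]; (cx,cy),(w,h),a=cv2.minAreaRect((P*1000).astype(np.float32)); return round(cx,1),round(cy,1),round(w,1),round(h,1),round(a,2)
print('board',rect(big(notteal,(225,160,445,300)),.018))
print('frame',rect(big((V<110)&(H<20)&(S>80),(255,195,325,262)),.02+.018))
print('bigdark',rect(big((V<110)&(H<20)&(S>60),(440,255,550,365)),.02))
for n,m,b,z in (('red',((H<6)|(H>174))&(S>150)&(V>90),(371,205,388,226),.105),('black',(V<55),(428,222,446,240),.105)):
    ct=big(m,b);q=cv2.minEnclosingCircle(ct);M=cv2.moments(ct);print(n,q,M['m10']/M['m00'],M['m01']/M['m00'],onplane(c,q[0],z).round(4))
print('jaw',rect(big(((H<6)|(H>174))&(S>150)&(V>90),(345,190,366,232)),.048))
print(bydepth(c,[(379,217),(436,231),(291,208),(250,260),(247,212),(280,184),(405,181)]).round(4).tolist())
save('crop1',cv2.resize(f[160:300,225:455],None,fx=3.4,fy=3.4,interpolation=cv2.INTER_CUBIC))
E
```

```text
board (527.2, 67.3, 439.7, 231.2, 90.0)
frame (521.0, 167.5, 128.1, 111.3, 89.11)
bigdark (340.2, -259.3, 158.2, 149.6, 15.46)
red ((378.3461608886719, 217.57691955566406), 5.869731426239014) 378.7083333333333 216.93287037037035 [[ 0.5352 -0.0081  0.105 ]]
black ((435.1111145019531, 231.88888549804688), 6.559416770935059) 435.09932659932656 231.33333333333334 [[ 0.5043 -0.1227  0.105 ]]
jaw (557.0, 34.2, 23.3, 66.5, 88.75)
[[0.5364, -0.0095, 0.1048], [0.5061, -0.1246, 0.1048], [0.568, 0.171, 0.0381], [0.4595, 0.2608, 0.021], [0.5601, 0.2643, 0.0437], [0.619, 0.1936, 0.0454], [0.6063, -0.0622, 0.1224]]
```

View pics/crop1.png

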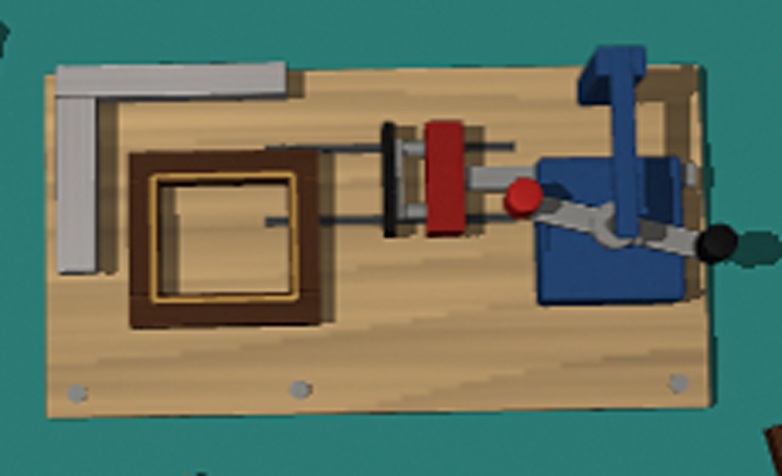

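The crop shows the small dark frame (about 110 x 120 mm) loose on the clamp, which matches the description. The red knob is at the crank's left end and the black knob at its right. Next I'll fit lines for the clamp pose, the frame and the pad face.

```bash
cat >> h.py <<'E'
def edge(c,p0,p1,z,half=5,n=40,chan=None):
    "strongest gradient across segment p0-p1 (px); returns world line fit: mean pt, direction"
    g=cv2.GaussianBlur(c['frame'] if chan is None else chan,(0,0),0.8).astype(float); g=g if g.ndim==3 else g[...,None]
    p0,p1=np.array(p0,float),np.array(p1,float);d=(p1-p0)/np.linalg.norm(p1-p0);nn=np.array([-d[1],d[0]]);t=np.arange(-half,half+.01,.25);pts=[]
    for s in np.linspace(.05,.95,n):
        q=(p0+s*(p1-p0)+t[:,None]*nn).astype(np.float32)
        v=np.stack([cv2.remap(np.ascontiguousarray(g[...,k]).astype(np.float32),q[:,0].copy(),q[:,1].copy(),cv2.INTER_LINEAR).ravel() for k in range(g.shape[2])],1)
        e=np.abs(np.gradient(v,axis=0)).sum(1);pts.append(q[e.argmax()])
    P=onplane(c,pts,z)[:,:2]
    for _ in range(4):
        m=np.median(P,0) if _==0 else P.mean(0);u=np.linalg.svd(P-P.mean(0))[2][0];m=P.mean(0);r=(P-m)@[-u[1],u[0]];k=abs(r-np.median(r))<max(.001,1.5*np.median(abs(r-np.median(r))));P=P[k]
    if u[abs(u).argmax()]<0:u=-u
    return m.round(4),round(float(np.degrees(np.arctan2(u[1],u[0]))),2),len(P)
E
python3 - <<'E'
from h import *
c=shot('top'); q=lambda x,y:(225+x/3.4,160+y/3.4)
E=dict(board_left=(q(46,80),q(47,410),.018),board_bot=(q(50,417),q(700,405),.018),board_right=(q(712,300),q(712,395),.018),
 back_face=(q(110,98),q(275,96),.042),side_face=(q(98,110),q(98,265),.042),
 f_left=(q(131,160),q(131,320),.038),f_right=(q(320,160),q(320,320),.038),f_top=(q(135,152),q(315,152),.038),f_bot=(q(135,326),q(315,322),.038),
 pad=(q(383,130),q(383,230),.044),jawL=(q(426,130),q(426,228),.048))
for k,(a,b,z) in E.items(): print(k,*edge(c,a,b,z,half=3))
w=shot('wrist');print(np.array(w['T_tool_cam']).round(3).tolist(),np.array(w['camera_matrix']).round(0).tolist())
E
```

```text
board_left [0.5241 0.2871] 0.67 35
board_bot [0.4123 0.0791] 89.99 33
board_right [ 0.4493 -0.1318] -1.94 39
back_face [0.6124 0.1976] 89.11 34
side_face [0.5535 0.2527] -0.23 40
f_left [0.5206 0.232 ] -0.36 40
f_right [0.5185 0.1054] -0.95 40
f_top [0.5786 0.172 ] 90.76 32
f_bot [0.4656 0.1711] 90.79 34
pad [0.5514 0.073 ] 2.14 32
jawL [0.5587 0.0468] -1.24 33
[[-0.001, -0.962, -0.273, 0.069], [1.0, -0.0, -0.002, -0.001], [0.002, -0.273, 0.962, -0.143], [0.0, 0.0, 0.0, 1.0]] [[342.0, 0.0, 317.0], [0.0, 342.0, 235.0], [0.0, 0.0, 1.0]]
```

Clamp origin is about (0.522, 0.0775) with yaw about 0. The frame centre is about (0.522, 0.170), and the pad is about 60 mm from the registered frame. Moving above the window.

Call:
send_rows:
  steps: "-1 0.0193 0.0325 0 0 0 0.065; -1 0.0193 0.0325 0 0 0 0.065; -1 0.0193 0.0325 0 0 0 0.065; -1 0.0193 0.0325 0 0 0 0.065; -1 0.0193 0.0325 0 0 0 0.065"

```text
clock: 0.67
eef_pos: [0.233, -0.317, 0.2312]
tool_rot: [0.955, 0.297, 0.0, -0.0]
ft_force: [0.3, 0.1, -0.8]
grip_width: 0.0253
grasp_force: 0.0
```

Call:
send_rows:
  steps: "-1 0.0193 0.0325 0 0 0 0.065; -1 0.0193 0.0325 0 0 0 0.065; -1 0.0193 0.0325 0 0 0 0.065; -1 0.0193 0.0325 0 0 0 0.065; -1 0.0193 0.0325 0 0 0 0.065"

```text
clock: 1.08
eef_pos: [0.3296, -0.1544, 0.2315]
tool_rot: [0.894, 0.448, 0.0, 0.0]
ft_force: [1.1, -0.6, -0.3]
grip_width: -0.0
grasp_force: 0.0
```

Call:
send_rows:
  steps: "-1 0.0193 0.0325 0 0 0 0.065; -1 0.0193 0.0325 0 0 0 0.065; -1 0.0193 0.0325 0 0 0 0.065; -1 0.0193 0.0325 0 0 0 0.065; -1 0.0193 0.0325 0 0 0 0.065"

```text
clock: 1.5
eef_pos: [0.4262, 0.0083, 0.2314]
tool_rot: [0.81, 0.587, 0.0, 0.0]
ft_force: [0.1, -0.7, -0.1]
grip_width: 0.0001
grasp_force: 0.0
```

Call:
send_rows:
  steps: "-1 0.015 0.0325 0 0 0 0.065; -1 0.015 0.0325 0 0 0 0.065; -1 0.010 0.0325 0 0 0 0.065; -1 0 0.0325 0 0 0 0.065; -1 0 0.0 0 0 0 0.06"

```text
clock: 1.92
eef_pos: [0.466, 0.1415, 0.2308]
tool_rot: [0.704, 0.71, 0.001, -0.001]
ft_force: [0.9, -0.8, 0.9]
grip_width: -0.0001
grasp_force: 0.0
```

```bash
python3 - <<'E'
from h import *
o=get_obs();print({k:np.round(o[k],3).tolist() for k in o})
c=shot('wrist');save('w1',c['frame'])
np.savez('w1.npz',f=c['frame'],W=c['W'],K=c['camera_matrix'],k1=c['k1'],d=c['range_z'])
E
```

```text
{'clock': 1.917, 'joint_pos': [0.293, 0.215, -0.03, 1.326, 0.002, 1.855], 'joint_vel': [-0.067, -0.029, -0.039, 0.019, -0.06, -0.776], 'tau': [1.869, -35.418, 25.519, -0.095, 0.304, 0.972], 'eef_pos': [0.466, 0.142, 0.231], 'tool_rot': [0.704, 0.71, 0.001, -0.001], 'ft_force': [0.943, -0.839, 0.925], 'ft_torque': [0.009, 0.002, -0.009], 'grasp_force': 0.0, 'grip_width': -0.0}
```

View pics/w1.png

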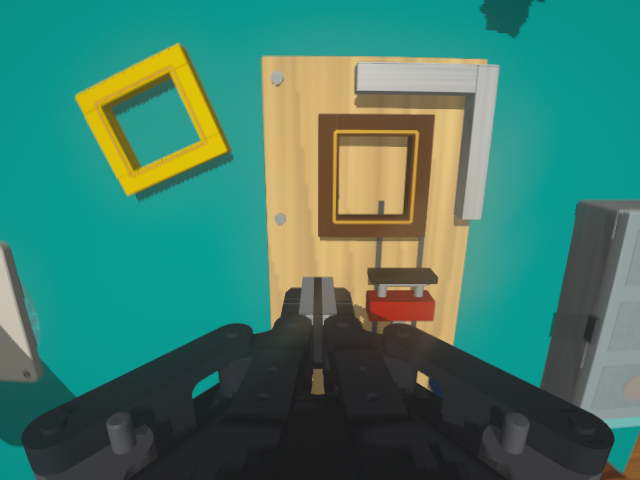

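The wrist view confirms it: frame corners near (319,114), (434,116), (426,238) and (319,237), stops at the upper right (358–498, 64–218), pad edge near (368–437, 270). Refining from this view.

```bash
python3 - <<'E'
from h import *
z=np.load('w1.npz');c=dict(frame=z['f'],W=z['W'],camera_matrix=z['K'],k1=float(z['k1']),range_z=z['d'])
E=dict(side_face=((360,92),(460,93),.042),back_face=((467,105),(458,210),.042),f_top=((322,114),(430,115),.038),f_left=((319,120),(319,232),.038),f_right=((434,120),(427,232),.038),f_bot=((322,234),(424,235),.038),
 win_t=((342,131),(412,132),.038),win_b=((342,221),(408,222),.038),win_l=((334,140),(334,215),.038),win_r=((417,140),(413,215),.038),
 pad=((370,269),(434,270),.044),board_l=((263,70),(267,200),.018),board_t=((275,57),(480,60),.018))
for k,(a,b,zz) in E.items(): print(k,*edge(c,a,b,zz,half=4))
print(bydepth(c,[(375,276),(430,277),(400,275),(400,100),(330,180),(300,150)]).round(4).tolist())
E
```

```text
side_face [0.549  0.2554] 0.3 40
back_face [0.6006 0.1973] 90.43 39
f_top [0.5194 0.2353] 0.39 40
f_left [0.4654 0.176 ] 90.52 40
f_right [0.575  0.1774] 90.33 40
f_bot [0.5225 0.116 ] 0.51 40
win_t [0.521 0.221] 0.83 40
win_b [0.5219 0.1309] 4.58 27
win_l [0.4813 0.1786] 96.1 23
win_r [0.5577 0.174 ] 90.14 31
pad [0.5533 0.0846] 0.16 40
board_l [0.4103 0.2143] 90.46 40
board_t [0.5218 0.2897] 0.24 40
[[0.5254, 0.0759, 0.0463], [0.582, 0.0759, 0.0483], [0.5517, 0.0763, 0.0443], [0.5454, 0.2497, 0.0191], [0.4774, 0.1728, 0.038], [0.4473, 0.2007, 0.0199]]
```

Call:
send_rows:
  steps: "-1 0.011 0.0065 -0.02 0 0 0; -1 0.011 0.0065 -0.02 0 0 0; -1 0.011 0.0065 -0.02 0 0 0; -1 0.011 0.0065 -0.02 0 0 0; -1 0.011 0.0065 -0.02 0 0 0"

```text
clock: 2.38
eef_pos: [0.521, 0.1684, 0.1304]
tool_rot: [0.708, 0.706, -0.0, 0.0]
ft_force: [0.2, 1.0, 0.4]
grip_width: -0.0002
grasp_force: 0.0
```

Call:
send_rows:
  steps: "-1 0 0 -0.025 0 0 0; -1 0 0 -0.025 0 0 0; -1 0 0 -0.025 0 0 0; -1 0 0 -0.02 0 0 0; -1 0 0 -0.01 0 0 0"

```text
clock: 2.8
eef_pos: [0.5186, 0.1674, 0.0234]
tool_rot: [0.708, 0.706, -0.002, -0.001]
ft_force: [-0.5, -1.0, 0.1]
grip_width: 0.0001
grasp_force: 0.0
```

Call:
send_rows:
  steps: "-1 0.006 0 0 0 0 0; -1 0.006 0 0 0 0 0; -1 0.006 0 0 0 0 0; -1 0.005 0 0 0 0 0; -1 0.004 0 0 0 0 0"

```text
clock: 3.22
eef_pos: [0.5493, 0.1693, 0.0279]
tool_rot: [0.707, 0.707, 0.001, 0.0]
ft_force: [-2.3, 0.5, 5.3]
grip_width: 0.0001
grasp_force: 2.4
```

Call:
send_rows:
  steps: "-1 0.004 0 0 0 0 0; -1 0.004 0 0 0 0 0; -1 0.004 0 0 0 0 0; -1 0.003 0 0 0 0 0; -1 0.003 0 0 0 0 0"

```text
clock: 3.63
eef_pos: [0.5658, 0.1693, 0.0279]
tool_rot: [0.707, 0.707, 0.0, -0.0]
ft_force: [-4.2, -0.7, 6.4]
grip_width: 0.0003
grasp_force: 3.2
```

Call:
send_rows:
  steps: "-1 0.002 0 0 0 0 0; -1 0.002 0 0 0 0 0; -1 0.001 0 0 0 0 0; -1 0.001 0 0 0 0 0; -1 0.001 0 0 0 0 0"

```text
clock: 4.05
eef_pos: [0.5727, 0.1692, 0.0278]
tool_rot: [0.707, 0.707, 0.0, -0.0]
ft_force: [-4.1, 0.5, 5.5]
grip_width: -0.0001
grasp_force: 2.8
```

Call:
send_rows:
  steps: "-1 0 0 0.003 0 0 0; -1 0.001 0 0 0 0 0; -1 0.001 0 0 0 0 0; -1 0.001 0 0 0 0 0; -1 0.001 0 0 0 0 0"

```text
clock: 4.47
eef_pos: [0.5763, 0.1691, 0.0302]
tool_rot: [0.707, 0.707, -0.0, -0.0]
ft_force: [-3.8, -0.3, 7.2]
grip_width: 0.0004
grasp_force: 3.3
```

Call:
send_rows:
  steps: "-1 0.001 0 0 0 0 0; -1 0.001 0 0 0 0 0; -1 0.001 0 0 0 0 0; -1 0.001 0 0 0 0 0; -1 0 0 0 0 0 0"

```text
clock: 4.88
eef_pos: [0.5788, 0.1691, 0.0302]
tool_rot: [0.707, 0.707, -0.001, -0.001]
ft_force: [-7.5, 0.6, 10.2]
grip_width: -0.0001
grasp_force: 5.5
```

Call:
send_rows:
  steps: "-1 0.001 0 0 0 0 0; -1 0.001 0 0 0 0 0; -1 0.001 0 0 0 0 0; -1 0 0 0 0 0 0; -1 0 0 0 0 0 0"

```text
clock: 5.3
eef_pos: [0.5797, 0.1696, 0.0301]
tool_rot: [0.707, 0.708, -0.002, -0.003]
ft_force: [-11.9, 1.6, 13.5]
grip_width: -0.0001
grasp_force: 8.2
```

```bash
python3 - <<'E'
from h import *
c=shot('wrist');save('w2',c['frame']);t=shot('top');a=c['frame'];b=cv2.resize(t['frame'][160:300,225:455],(640,390),interpolation=cv2.INTER_CUBIC)
save('m2',cv2.resize(np.vstack([a[:300],b]),None,fx=.86,fy=.86)); print(get_obs()['ft_force'])
E
```

```text
[-12.65127842   1.25482983  12.678915  ]
```

View pics/m2.png

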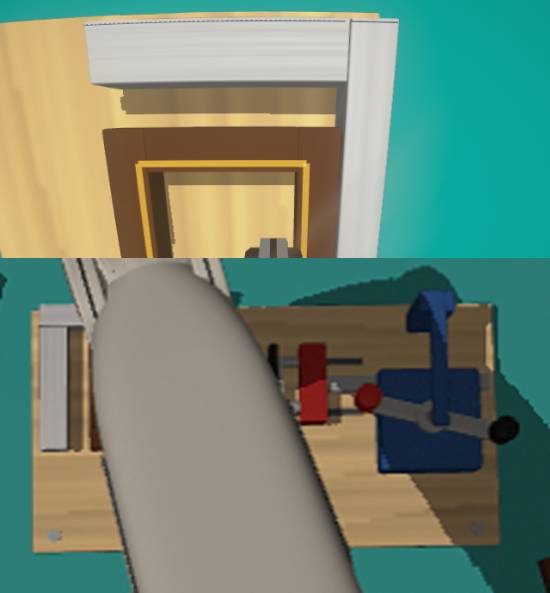

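Frame's right edge now meets the back stop (about (343,130) to (380,255) in the picture); a gap to the side stop remains. Now push in +y at the middle of the bar.

Call:
send_rows:
  steps: "-1 -0.008 0 0 0 0 0; -1 -0.008 0.005 0 0 0 0; -1 -0.004 0.006 0 0 0 0; -1 0 0.006 0 0 0 0; -1 0 0.006 0 0 0 0"

```text
clock: 5.82
eef_pos: [0.5638, 0.1927, 0.0292]
tool_rot: [0.707, 0.707, 0.0, 0.0]
ft_force: [0.7, 0.2, 0.3]
grip_width: 0.0001
grasp_force: 0.0
```

Call:
send_rows:
  steps: "-1 0 0.005 0 0 0 0; -1 0 0.004 0 0 0 0; -1 0 0.004 0 0 0 0; -1 0 0.003 0 0 0 0; -1 0 0.003 0 0 0 0"

```text
clock: 6.23
eef_pos: [0.5638, 0.2109, 0.0292]
tool_rot: [0.707, 0.707, -0.0, 0.0]
ft_force: [-0.2, -1.1, -0.2]
grip_width: -0.0001
grasp_force: 0.5
```

Call:
send_rows:
  steps: "-1 0 0.002 0 0 0 0; -1 0 0.002 0 0 0 0; -1 0 0.002 0 0 0 0; -1 0 0.001 0 0 0 0; -1 0 0.001 0 0 0 0"

```text
clock: 6.65
eef_pos: [0.5636, 0.2189, 0.0292]
tool_rot: [0.707, 0.707, -0.0, -0.0]
ft_force: [0.4, -1.2, -0.3]
grip_width: -0.0002
grasp_force: 0.3
```

Call:
send_rows:
  steps: "-1 0 0.001 0 0 0 0; -1 0 0.001 0 0 0 0; -1 0 0.001 0 0 0 0; -1 0 0.001 0 0 0 0; -1 0 0.001 0 0 0 0"

```text
clock: 7.07
eef_pos: [0.5636, 0.2232, 0.0293]
tool_rot: [0.707, 0.707, -0.001, 0.001]
ft_force: [0.2, -4.6, 0.6]
grip_width: 0.0004
grasp_force: 2.4
```

Call:
send_rows:
  steps: "-1 0 0.001 0 0 0 0; -1 0 0.0005 0 0 0 0; -1 0 0.0005 0 0 0 0; -1 0 0.0005 0 0 0 0; -1 0 0.0005 0 0 0 0"

```text
clock: 7.48
eef_pos: [0.5636, 0.2233, 0.0293]
tool_rot: [0.708, 0.706, -0.003, 0.002]
ft_force: [0.2, -10.4, 3.3]
grip_width: 0.0002
grasp_force: 5.5
```

Call:
send_rows:
  steps: "-1 0 -0.015 0 0 0 0; -1 0.004 -0.015 0 0 0 0; -1 0.006 0 0 0 0 0; -1 0.004 0 0 0 0 0; -1 0.003 0 0 0 0 0"

```text
clock: 7.9
eef_pos: [0.5793, 0.1967, 0.0293]
tool_rot: [0.707, 0.707, -0.001, -0.001]
ft_force: [-11.0, -2.6, 9.4]
grip_width: -0.0001
grasp_force: 6.7
```

Call:
send_rows:
  steps: "-1 0.001 0 0 0 0 0; -1 0.001 0 0 0 0 0; -1 0.0005 0 0 0 0 0; -1 0.0005 0 0 0 0 0; -1 0 0 0 0 0 0"

```text
clock: 8.32
eef_pos: [0.5793, 0.1966, 0.0294]
tool_rot: [0.707, 0.707, -0.004, -0.002]
ft_force: [-12.3, -3.3, 11.0]
grip_width: 0.0001
grasp_force: 7.3
```

Registered by feel on both stops. Lifting out and checking from above.

Call:
send_rows:
  steps: "-1 -0.015 -0.002 0 0 0 0; -1 -0.01 -0.003 0.02 0 0 0; -1 0 0 0.04 0 0 0; -1 0 0 0.04 0 0 0; -1 0 0 0.04 0 0 0"

```text
clock: 8.73
eef_pos: [0.5582, 0.1929, 0.1706]
tool_rot: [0.707, 0.708, -0.0, -0.001]
ft_force: [0.5, -0.1, 0.3]
grip_width: 0.0004
grasp_force: 0.0
```

Call:
send_rows:
  steps: "-1 0 -0.03 0.02 0 0 0; -1 0 -0.035 0.01 0 0 0; -1 0 -0.035 0 0 0 0; -1 0 -0.03 0 0 0 0; -1 0 0 0 0 0 0"

```text
clock: 9.15
eef_pos: [0.5593, 0.0579, 0.2002]
tool_rot: [0.709, 0.705, 0.0, 0.001]
ft_force: [-0.1, -0.3, -1.2]
grip_width: -0.0
grasp_force: 0.0
```

```bash
python3 - <<'E'
from h import *
o=get_obs();print(o['eef_pos'].round(4),o['tool_rot'].round(3),o['joint_pos'].round(2))
c=shot('wrist');save('w3',c['frame'])
np.savez('w3.npz',f=c['frame'],W=c['W'],K=c['camera_matrix'],k1=c['k1'],d=c['range_z'])
E
```

```text
[0.5593 0.0579 0.2002] [0.709 0.705 0.    0.001] [ 0.1   0.38  0.11  1.31 -0.    1.68]
```

View pics/w3.png

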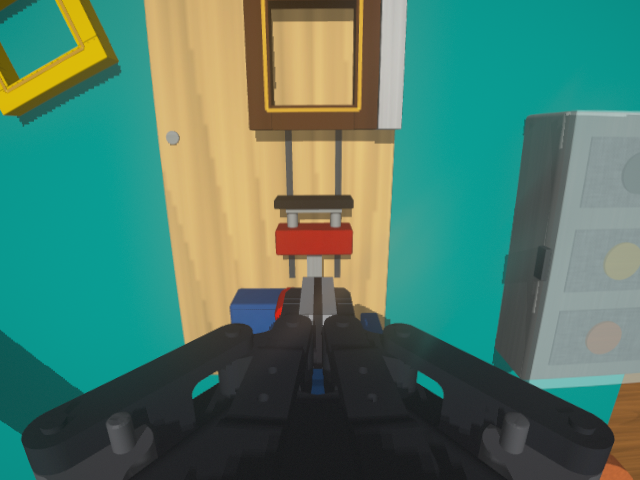

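The frame's -y edge is at row 129 and its right edge is flush at column 380. The pad's front edge is at row 196 (columns 275–353). Measuring the gap.

```bash
python3 - <<'E'
from h import *
z=np.load('w3.npz');c=dict(frame=z['f'],W=z['W'],camera_matrix=z['K'],k1=float(z['k1']),range_z=z['d'])
print('pad depth',bydepth(c,[(290,201),(315,201),(340,201),(315,240),(315,115)]).round(4).tolist())
for k,a,b,zz in (('fr',(255,129),(375,129),.038),('fr18',(255,129),(375,129),.018),('pad',(280,196),(348,196),.046),('pad_back',(280,208),(348,208),.046),('fright',(380,30),(380,120),.038),('boardR',(393,150),(388,260),.018)): print(k,*edge(c,a,b,zz,half=4))
E
```

```text
pad depth [[0.5352, 0.0753, 0.0489], [0.557, 0.0748, 0.0472], [0.5789, 0.0747, 0.0471], [0.5567, 0.0398, 0.0491], [0.5575, 0.1472, 0.0372]]
fr [0.5574 0.1352] 0.31 40
fr18 [0.5573 0.1357] 0.31 40
pad [0.5561 0.0806] -0.34 40
pad_back [0.5574 0.0677] 1.12 38
fright [0.6114 0.1786] 90.01 40
boardR [0.63   0.0647] 89.99 40
```

Gap is 55 mm, so contact should come near 495°. Going behind the black knob, turning the tool on the way.

Call:
send_rows:
  steps: "-1 -0.0015 -0.0127 0 0 0 0.115; -1 -0.0015 -0.0127 0 0 0 0.115; -1 -0.0015 -0.0127 0 0 0 0.115; -1 -0.0015 -0.0127 0 0 0 0.115; -1 -0.0015 -0.0127 0 0 0 0.115"

```text
clock: 9.62
eef_pos: [0.5517, -0.0002, 0.1992]
tool_rot: [0.474, 0.88, 0.001, -0.0]
ft_force: [0.7, -0.1, 0.1]
grip_width: -0.0004
grasp_force: 0.0
```

Call:
send_rows:
  steps: "-1 -0.0015 -0.0127 0 0 0 0.115; -1 -0.0015 -0.0127 0 0 0 0.115; -1 -0.0015 -0.0127 0 0 0 0.115; -1 -0.0015 -0.0127 0 0 0 0.115; -1 -0.0015 -0.0127 0 0 0 0.115"

```text
clock: 10.03
eef_pos: [0.5444, -0.0638, 0.1992]
tool_rot: [0.205, 0.979, 0.001, 0.0]
ft_force: [-0.7, 0.5, -0.3]
grip_width: 0.0003
grasp_force: 0.0
```

Call:
send_rows:
  steps: "-1 -0.0015 -0.0127 0 0 0 0.115; -1 -0.0015 -0.0127 0 0 0 0.115; -1 -0.0015 -0.0127 0 0 0 0.115; -1 -0.0015 -0.0127 0 0 0 0.115; -1 -0.0015 -0.0127 0 0 0 0.115"

```text
clock: 10.45
eef_pos: [0.5371, -0.1274, 0.1992]
tool_rot: [-0.081, 0.997, 0.001, 0.0]
ft_force: [-0.0, 0.1, -0.9]
grip_width: 0.0002
grasp_force: 0.0
```

Call:
send_rows:
  steps: "-1 0 0 0 0 0 0.115; -1 0 0 0 0 0 0.115; -1 0 0 -0.01 0 0 0.115; -1 0 0 -0.01 0 0 0.115; -1 0 0 -0.01 0 0 0.115"

```text
clock: 10.87
eef_pos: [0.5374, -0.127, 0.1691]
tool_rot: [-0.36, 0.933, 0.0, 0.001]
ft_force: [-0.4, 0.2, 0.2]
grip_width: 0.0003
grasp_force: 0.0
```

```bash
python3 - <<'E'
from h import *
o=get_obs();print(o['eef_pos'].round(4),o['tool_rot'].round(3),o['joint_pos'].round(2))
t=shot('top');save('t4',cv2.resize(t['frame'][160:300,225:455],None,fx=3.4,fy=3.4,interpolation=cv2.INTER_CUBIC))
E
```

```text
[ 0.5374 -0.127   0.1691] [-0.36   0.933  0.     0.001] [-0.23  0.38  0.03  1.22  0.   -0.97]
```

View pics/t4.png

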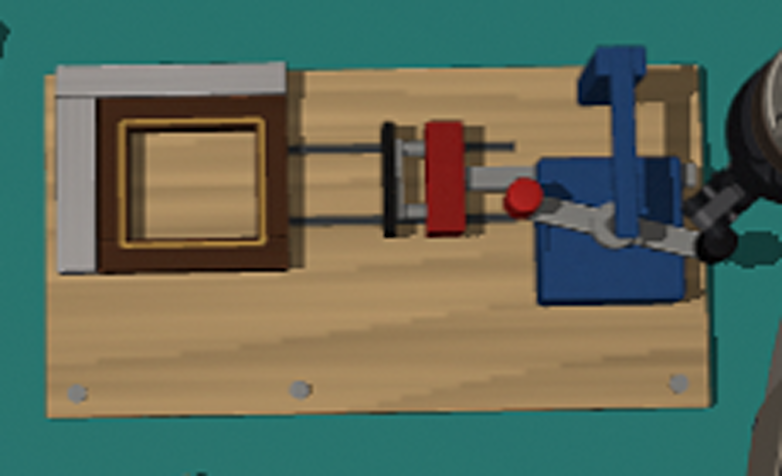

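The frame sits flush in both stops (crop: left edge x≈98, top edge y≈97). Descending behind the black knob.

Call:
send_rows:
  steps: "-1 0.0005 -0.006 -0.01 0 0 0.113; -1 0 0 -0.02 0 0 0.113; -1 0 0 -0.02 0 0 0.113; -1 0 0 -0.02 0 0 0.113; -1 0 0 -0.02 0 0 0.113"

```text
clock: 11.33
eef_pos: [0.5378, -0.1333, 0.0788]
tool_rot: [-0.605, 0.796, -0.0, 0.001]
ft_force: [-0.4, 0.5, 0.4]
grip_width: -0.0002
grasp_force: 0.0
```

```bash
cat > plan.py <<'E'
import sys,numpy as np
# rows of rigid rotation about spindle from current commanded point
def plan(p,dphi,n,S=(.5215,-.0665)):
    v=np.array(p)-S;r=np.hypot(*v);a=np.arctan2(v[1],v[0]);print('r',r.round(4),'ang',np.degrees(a).round(1))
    for i in range(n):
        d=r*np.array([np.cos(a-dphi)-np.cos(a),np.sin(a-dphi)-np.sin(a)]);a-=dphi;print(f'{d[0]:.4f} {d[1]:.4f} ang {np.degrees(a):.0f}')
E
python3 - <<'E'
from h import *;from plan import plan
o=get_obs();print(o['eef_pos'],o['tool_rot'].round(3),o['joint_pos'].round(2))
plan(o['eef_pos'][:2],.1,42)
E
```

```text
[ 0.53778952 -0.13325851  0.07877979] [-0.605  0.796 -0.     0.001] [-0.24  0.46 -0.1   1.01  0.   -1.54]
r 0.0687 ang -76.3
-0.0067 -0.0013 ang -82
-0.0068 -0.0006 ang -88
-0.0069 0.0001 ang -93
-0.0068 0.0008 ang -99
-0.0067 0.0014 ang -105
-0.0065 0.0021 ang -111
-0.0063 0.0027 ang -116
-0.0060 0.0034 ang -122
-0.0056 0.0039 ang -128
-0.0052 0.0045 ang -134
-0.0047 0.0050 ang -139
-0.0042 0.0054 ang -145
-0.0036 0.0058 ang -151
-0.0031 0.0062 ang -157
-0.0024 0.0064 ang -162
-0.0018 0.0066 ang -168
-0.0011 0.0068 ang -174
-0.0004 0.0069 ang -179
0.0003 0.0069 ang -185
0.0010 0.0068 ang -191
0.0016 0.0067 ang -197
0.0023 0.0065 ang -202
0.0029 0.0062 ang -208
0.0035 0.0059 ang -214
0.0041 0.0055 ang -220
0.0046 0.0051 ang -225
0.0051 0.0046 ang -231
0.0055 0.0041 ang -237
0.0059 0.0035 ang -242
0.0062 0.0029 ang -248
0.0065 0.0022 ang -254
0.0067 0.0016 ang -260
0.0068 0.0009 ang -265
0.0069 0.0002 ang -271
0.0069 -0.0005 ang -277
0.0068 -0.0012 ang -283
0.0066 -0.0018 ang -288
0.0064 -0.0025 ang -294
0.0061 -0.0031 ang -300
0.0058 -0.0037 ang -305
0.0054 -0.0043 ang -311
0.0049 -0.0048 ang -317
```

Call:
send_rows:
  steps: "-1 -0.0067 -0.0013 0 0 0 -0.1; -1 -0.0068 -0.0006 0 0 0 -0.1; -1 -0.0069 0.0001 0 0 0 -0.1; -1 -0.0068 0.0008 0 0 0 -0.1; -1 -0.0067 0.0014 0 0 0 -0.1"

```text
clock: 11.75
eef_pos: [0.5049, -0.1339, 0.0797]
tool_rot: [-0.384, 0.923, -0.001, 0.001]
ft_force: [3.1, -2.2, -1.9]
grip_width: 0.0001
grasp_force: 1.7
```

Call:
send_rows:
  steps: "-1 -0.0065 0.0021 0 0 0 -0.1; -1 -0.0063 0.0027 0 0 0 -0.1; -1 -0.0060 0.0034 0 0 0 -0.1; -1 -0.0056 0.0039 0 0 0 -0.1; -1 -0.0052 0.0045 0 0 0 -0.1"

```text
clock: 12.17
eef_pos: [0.4744, -0.1177, 0.0797]
tool_rot: [-0.143, 0.99, -0.001, 0.001]
ft_force: [0.2, -4.0, -1.2]
grip_width: 0.0001
grasp_force: 1.9
```

Call:
send_rows:
  steps: "-1 -0.0047 0.0050 0 0 0 -0.1; -1 -0.0042 0.0054 0 0 0 -0.1; -1 -0.0036 0.0058 0 0 0 -0.1; -1 -0.0031 0.0062 0 0 0 -0.1; -1 -0.0024 0.0064 0 0 0 -0.1"

```text
clock: 12.58
eef_pos: [0.4552, -0.0887, 0.0795]
tool_rot: [0.106, 0.994, -0.001, -0.0]
ft_force: [-0.8, -4.4, 0.8]
grip_width: 0.0003
grasp_force: 2.0
```

Call:
send_rows:
  steps: "-1 -0.0018 0.0066 0 0 0 -0.1; -1 -0.0011 0.0068 0 0 0 -0.1; -1 -0.0004 0.0069 0 0 0 -0.1; -1 0.0003 0.0069 0 0 0 -0.1; -1 0.0010 0.0068 0 0 0 -0.1"

```text
clock: 13.0
eef_pos: [0.4525, -0.0541, 0.0795]
tool_rot: [0.349, 0.937, -0.001, -0.001]
ft_force: [-3.6, -2.1, 2.4]
grip_width: -0.0
grasp_force: 2.0
```

Call:
send_rows:
  steps: "-1 0.0016 0.0067 0 0 0 -0.1; -1 0.0023 0.0065 0 0 0 -0.1; -1 0.0029 0.0062 0 0 0 -0.1; -1 0.0035 0.0059 0 0 0 -0.1; -1 0.0041 0.0055 0 0 0 -0.1"

```text
clock: 13.42
eef_pos: [0.4665, -0.0226, 0.0794]
tool_rot: [0.569, 0.822, -0.001, -0.001]
ft_force: [-4.0, -0.8, 3.1]
grip_width: 0.0002
grasp_force: 2.0
```

```bash
python3 - <<'E'
from h import *
o=get_obs();print(o['eef_pos'].round(4),o['tool_rot'].round(3),o['joint_pos'].round(2),np.hypot(*(o['eef_pos'][:2]-[.5215,-.0665])))
E
```

```text
[ 0.4665 -0.0226  0.0794] [ 0.569  0.822 -0.001 -0.001] [-0.05  0.31 -0.33  0.94  0.    1.16] 0.07035375106673476
```

Call:
send_rows:
  steps: "-1 0.0046 0.0051 0 0 0 -0.1; -1 0.0051 0.0046 0 0 0 -0.1; -1 0.0055 0.0041 0 0 0 -0.1; -1 0.0059 0.0035 0 0 0 -0.1; -1 0.0062 0.0029 0 0 0 -0.1"

```text
clock: 13.83
eef_pos: [0.494, -0.0017, 0.0794]
tool_rot: [0.755, 0.656, -0.0, -0.002]
ft_force: [-3.4, 0.9, 1.9]
grip_width: -0.0002
grasp_force: 2.0
```

Call:
send_rows:
  steps: "-1 0.0065 0.0022 0 0 0 -0.1; -1 0.0067 0.0016 0 0 0 -0.1; -1 0.0068 0.0009 0 0 0 -0.1; -1 0.0069 0.0002 0 0 0 -0.1; -1 0.0069 -0.0005 0 0 0 -0.1"

```text
clock: 14.25
eef_pos: [0.5284, 0.0034, 0.0794]
tool_rot: [0.894, 0.449, -0.0, -0.002]
ft_force: [-3.4, 1.8, 2.4]
grip_width: -0.0002
grasp_force: 2.0
```

Call:
send_rows:
  steps: "-1 0.0068 -0.0012 0 0 0 -0.1; -1 0.0066 -0.0018 0 0 0 -0.1; -1 0.0064 -0.0025 0 0 0 -0.1; -1 0.0061 -0.0031 0 0 0 -0.1; -1 0.0058 -0.0037 0 0 0 -0.1"

```text
clock: 14.67
eef_pos: [0.5609, -0.0086, 0.0795]
tool_rot: [0.977, 0.214, 0.0, -0.002]
ft_force: [-1.1, 3.4, 0.9]
grip_width: 0.0002
grasp_force: 1.9
```

```bash
python3 - <<'E'
from h import *
o=get_obs();d=o['eef_pos'][:2]-[.5215,-.0665];print(o['eef_pos'].round(4),o['tool_rot'].round(3),o['joint_pos'].round(2),np.hypot(*d),np.degrees(np.arctan2(d[1],d[0])))
E
```

```text
[ 0.5609 -0.0086  0.0795] [ 0.977  0.214  0.    -0.002] [-0.02  0.47 -0.08  1.02  0.    2.69] 0.07004968514025171 55.76963745734874
```

Call:
send_rows:
  steps: "-1 -0.005 0.0035 0 0 0 0; -1 0 0 0.02 0 0 0.05; -1 0 0 0.02 0 0 0.12; -1 0 0 0.02 0 0 0.12; -1 0 0 0.025 0 0 0.12"

```text
clock: 15.08
eef_pos: [0.5542, -0.0069, 0.1642]
tool_rot: [0.91, 0.414, -0.001, -0.001]
ft_force: [-0.1, 0.5, -0.1]
grip_width: 0.0004
grasp_force: 0.0
```

Call:
send_rows:
  steps: "-1 -0.0045 -0.0081 0 0 0 0.12; -1 -0.0045 -0.0081 0 0 0 0.12; -1 -0.0045 -0.0081 0 0 0 0.12; -1 -0.0045 -0.0081 0 0 0 0.12; -1 -0.0045 -0.0081 0 0 0 0.12"

```text
clock: 15.5
eef_pos: [0.5324, -0.0478, 0.1645]
tool_rot: [0.747, 0.665, 0.0, -0.0]
ft_force: [-0.3, 0.1, 0.2]
grip_width: -0.0003
grasp_force: 0.0
```

Call:
send_rows:
  steps: "-1 -0.0045 -0.0081 0 0 0 0.12; -1 -0.0045 -0.0081 0 0 0 0.12; -1 -0.0045 -0.0081 0 0 0 0.12; -1 -0.0045 -0.0081 0 0 0 0.12; -1 -0.0045 -0.0081 0 0 0 0.12"

```text
clock: 15.92
eef_pos: [0.51, -0.0884, 0.1644]
tool_rot: [0.517, 0.856, 0.0, -0.0]
ft_force: [-0.4, -1.0, -0.6]
grip_width: -0.0003
grasp_force: 0.0
```

Call:
send_rows:
  steps: "-1 -0.0045 -0.0081 0 0 0 0.12; -1 -0.0045 -0.0081 0 0 0 0.12; -1 -0.0045 -0.0081 0 0 0 0.12; -1 -0.0045 -0.0081 0 0 0 0.12; -1 -0.0045 -0.0081 0 0 0 0.12"

```text
clock: 16.33
eef_pos: [0.4876, -0.1289, 0.1644]
tool_rot: [0.241, 0.97, 0.0, 0.0]
ft_force: [0.0, -0.5, 0.7]
grip_width: -0.0003
grasp_force: 0.0
```

Call:
send_rows:
  steps: "-1 0 0 0 0 0 0.12; -1 0 0 0 0 0 0.12; -1 0 0 0 0 0 0.12; -1 0 0 0 0 0 0.12; -1 0 0 0 0 0 0.12"

```text
clock: 16.75
eef_pos: [0.4878, -0.1286, 0.1644]
tool_rot: [-0.056, 0.998, 0.0, 0.0]
ft_force: [0.5, -0.3, -0.2]
grip_width: -0.0
grasp_force: 0.0
```

```bash
python3 - <<'E'
from h import *
o=get_obs();d=o['eef_pos'][:2]-[.5215,-.0665];print(o['eef_pos'].round(4),o['tool_rot'].round(3),o['joint_pos'].round(2),np.hypot(*d),np.degrees(np.arctan2(d[1],d[0])))
t=shot('top');f=t['frame'];hsv=cv2.cvtColor(f,cv2.COLOR_RGB2HSV).astype(int);H,S,V=[hsv[...,i] for i in range(3)]
m=(((H<6)|(H>174))&(S>150)&(V>90)).astype(np.uint8);m[:, :366]=0;m[:150]=0;m[300:]=0;m[:,450:]=0
n,l,s,ce=cv2.connectedComponentsWithStats(m)
for i in range(1,n):
    if s[i,4]>15: p=onplane(t,ce[i],.105)[0];print('red',ce[i],s[i,4],p.round(4),np.degrees(np.arctan2(p[1]+.0665,p[0]-.5215)))
save('t5',cv2.resize(f[160:300,225:455],None,fx=3.4,fy=3.4,interpolation=cv2.INTER_CUBIC))
E
```

```text
[ 0.4878 -0.1286  0.1644] [-0.056  0.998  0.     0.   ] [-0.26  0.29 -0.11  1.17  0.   -0.37] 0.07070703953589287 -118.49403098867906
red [424.91764706 247.74117647] 85 [ 0.4724 -0.1008  0.105 ] -145.0856031149823
```

View pics/t5.png

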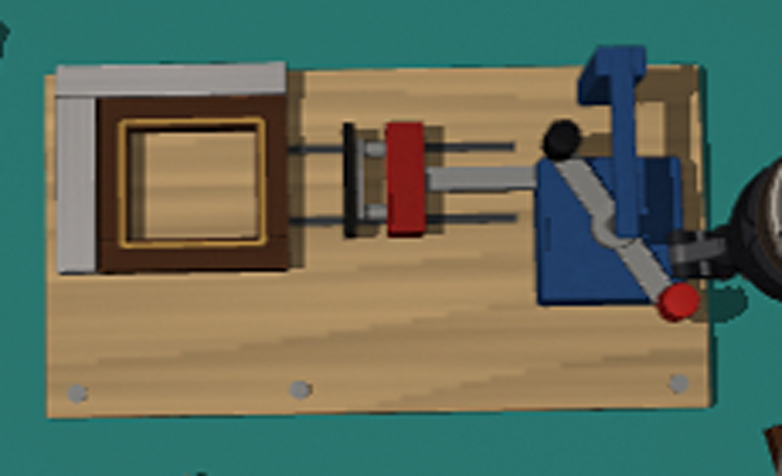

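Red knob at crop (678,301), about -145°. Black knob is at (561,139) and the jaw has advanced about 24 mm. Second stroke on red.

Call:
send_rows:
  steps: "-1 0 0 -0.01 0 0 0.1; -1 0 0 -0.02 0 0 0.1; -1 0 0 -0.02 0 0 0.1; -1 0 0 -0.02 0 0 0.1; -1 0 0 -0.015 0 0 0.1"

```text
clock: 17.22
eef_pos: [0.4871, -0.1286, 0.0779]
tool_rot: [-0.3, 0.954, 0.0, -0.001]
ft_force: [-0.1, -0.3, -0.3]
grip_width: 0.0003
grasp_force: 0.0
```

```bash
python3 - <<'E'
from h import *;from plan import plan
o=get_obs();print(o['eef_pos'].round(4),o['tool_rot'].round(3),o['joint_pos'].round(2))
plan(o['eef_pos'][:2],.1,35)
E
```

```text
[ 0.4871 -0.1286  0.0779] [-0.3    0.954  0.    -0.001] [-0.26  0.37 -0.24  0.96  0.   -0.87]
r 0.071 ang -119.0
-0.0060 0.0037 ang -125
-0.0056 0.0043 ang -130
-0.0052 0.0049 ang -136
-0.0047 0.0054 ang -142
-0.0041 0.0058 ang -148
-0.0035 0.0062 ang -153
-0.0029 0.0065 ang -159
-0.0022 0.0067 ang -165
-0.0015 0.0069 ang -171
-0.0008 0.0070 ang -176
-0.0001 0.0071 ang -182
0.0006 0.0071 ang -188
0.0013 0.0070 ang -193
0.0020 0.0068 ang -199
0.0027 0.0066 ang -205
0.0033 0.0063 ang -211
0.0039 0.0059 ang -216
0.0045 0.0055 ang -222
0.0050 0.0050 ang -228
0.0055 0.0045 ang -234
0.0059 0.0039 ang -239
0.0063 0.0033 ang -245
0.0066 0.0027 ang -251
0.0068 0.0020 ang -256
0.0070 0.0013 ang -262
0.0071 0.0006 ang -268
0.0071 -0.0001 ang -274
0.0070 -0.0008 ang -279
0.0069 -0.0015 ang -285
0.0067 -0.0022 ang -291
0.0065 -0.0029 ang -297
0.0062 -0.0035 ang -302
0.0058 -0.0041 ang -308
0.0054 -0.0046 ang -314
0.0049 -0.0052 ang -320
```

Call:
send_rows:
  steps: "-1 -0.0060 0.0037 0 0 0 -0.1; -1 -0.0056 0.0043 0 0 0 -0.1; -1 -0.0052 0.0049 0 0 0 -0.1; -1 -0.0047 0.0054 0 0 0 -0.1; -1 -0.0041 0.0058 0 0 0 -0.1"

```text
clock: 17.63
eef_pos: [0.4617, -0.1059, 0.0791]
tool_rot: [-0.049, 0.999, -0.001, -0.0]
ft_force: [0.8, -4.2, -3.3]
grip_width: 0.0001
grasp_force: 1.8
```

Call:
send_rows:
  steps: "-1 -0.0035 0.0062 0 0 0 -0.1; -1 -0.0029 0.0065 0 0 0 -0.1; -1 -0.0022 0.0067 0 0 0 -0.1; -1 -0.0015 0.0069 0 0 0 -0.1; -1 -0.0008 0.0070 0 0 0 -0.1"

```text
clock: 18.05
eef_pos: [0.4499, -0.0723, 0.079]
tool_rot: [0.2, 0.98, -0.001, -0.001]
ft_force: [-0.9, -3.1, -0.8]
grip_width: 0.0001
grasp_force: 1.9
```

Call:
send_rows:
  steps: "-1 -0.0001 0.0071 0 0 0 -0.1; -1 0.0006 0.0071 0 0 0 -0.1; -1 0.0013 0.0070 0 0 0 -0.1; -1 0.0020 0.0068 0 0 0 -0.1; -1 0.0027 0.0066 0 0 0 -0.1"

```text
clock: 18.47
eef_pos: [0.4557, -0.0372, 0.0789]
tool_rot: [0.436, 0.9, -0.001, -0.001]
ft_force: [-4.5, -1.6, 0.8]
grip_width: -0.0001
grasp_force: 2.0
```

Call:
send_rows:
  steps: "-1 0.0033 0.0063 0 0 0 -0.1; -1 0.0039 0.0059 0 0 0 -0.1; -1 0.0045 0.0055 0 0 0 -0.1; -1 0.0050 0.0050 0 0 0 -0.1; -1 0.0055 0.0045 0 0 0 -0.1"

```text
clock: 18.88
eef_pos: [0.4776, -0.0092, 0.0789]
tool_rot: [0.645, 0.764, -0.001, -0.002]
ft_force: [-4.6, 0.6, 2.8]
grip_width: 0.0003
grasp_force: 2.1
```

Call:
send_rows:
  steps: "-1 0.0059 0.0039 0 0 0 -0.1; -1 0.0063 0.0033 0 0 0 -0.1; -1 0.0066 0.0027 0 0 0 -0.1; -1 0.0068 0.0020 0 0 0 -0.1; -1 0.0070 0.0013 0 0 0 -0.1"

```text
clock: 19.3
eef_pos: [0.5107, 0.0048, 0.079]
tool_rot: [0.814, 0.581, -0.001, -0.002]
ft_force: [-3.2, 1.5, 1.2]
grip_width: -0.0004
grasp_force: 2.1
```

Call:
send_rows:
  steps: "-1 0.0071 0.0006 0 0 0 -0.1; -1 0.0071 -0.0001 0 0 0 -0.1; -1 0.0070 -0.0008 0 0 0 -0.1; -1 0.0069 -0.0015 0 0 0 -0.1; -1 0.0067 -0.0022 0 0 0 -0.1"

```text
clock: 19.72
eef_pos: [0.5463, 0.001, 0.079]
tool_rot: [0.932, 0.362, -0.001, -0.002]
ft_force: [-3.1, 3.0, 1.1]
grip_width: -0.0005
grasp_force: 1.9
```

Call:
send_rows:
  steps: "-1 0.0065 -0.0029 0 0 0 -0.1; -1 0.0062 -0.0035 0 0 0 -0.1; -1 0.0058 -0.0041 0 0 0 -0.1; -1 0.0054 -0.0046 0 0 0 -0.1; -1 0.0049 -0.0052 0 0 0 -0.1"

```text
clock: 20.13
eef_pos: [0.5754, -0.0194, 0.079]
tool_rot: [0.993, 0.12, -0.001, -0.001]
ft_force: [-1.8, 2.6, 0.8]
grip_width: 0.0004
grasp_force: 1.7
```

Call:
send_rows:
  steps: "-1 -0.0045 0.0045 0 0 0 0; -1 0 0 0.02 0 0 0.05; -1 0 0 0.02 0 0 0.12; -1 0 0 0.02 0 0 0.12; -1 0 0 0.025 0 0 0.12"

```text
clock: 20.55
eef_pos: [0.5702, -0.016, 0.1641]
tool_rot: [0.945, 0.326, -0.001, -0.0]
ft_force: [-0.4, 0.2, 0.1]
grip_width: -0.0003
grasp_force: 0.0
```

```bash
python3 - <<'E'
from h import *
o=get_obs();d=o['eef_pos'][:2]-[.5215,-.0665];print(o['eef_pos'].round(4),o['tool_rot'].round(3),o['joint_pos'].round(2),np.hypot(*d),np.degrees(np.arctan2(d[1],d[0])))
E
```

```text
[ 0.5702 -0.016   0.1641] [ 0.945  0.326 -0.001 -0.   ] [-0.03  0.42  0.08  1.23 -0.    2.45] 0.07016353008300703 46.01451491952957
```

Call:
send_rows:
  steps: "-1 -0.0065 -0.0068 0 0 0 0.118; -1 -0.0065 -0.0068 0 0 0 0.118; -1 -0.0065 -0.0068 0 0 0 0.118; -1 -0.0065 -0.0068 0 0 0 0.118; -1 -0.0065 -0.0068 0 0 0 0.118"

```text
clock: 20.97
eef_pos: [0.5383, -0.0504, 0.1644]
tool_rot: [0.81, 0.587, -0.0, 0.0]
ft_force: [-0.3, -0.3, -0.0]
grip_width: -0.0005
grasp_force: 0.0
```

Call:
send_rows:
  steps: "-1 -0.0065 -0.0068 0 0 0 0.118; -1 -0.0065 -0.0068 0 0 0 0.118; -1 -0.0065 -0.0068 0 0 0 0.118; -1 -0.0065 -0.0068 0 0 0 0.118; -1 -0.0065 -0.0068 0 0 0 0.118"

```text
clock: 21.38
eef_pos: [0.5058, -0.0844, 0.1644]
tool_rot: [0.604, 0.797, -0.0, -0.0]
ft_force: [0.2, 0.3, -0.6]
grip_width: 0.0
grasp_force: 0.0
```

Call:
send_rows:
  steps: "-1 -0.0065 -0.0068 0 0 0 0.118; -1 -0.0065 -0.0068 0 0 0 0.118; -1 -0.0065 -0.0068 0 0 0 0.118; -1 -0.0065 -0.0068 0 0 0 0.118; -1 -0.0065 -0.0068 0 0 0 0.118"

```text
clock: 21.8
eef_pos: [0.4734, -0.1184, 0.1644]
tool_rot: [0.346, 0.938, -0.0, 0.0]
ft_force: [0.6, -0.1, -0.3]
grip_width: 0.0001
grasp_force: 0.0
```

Call:
send_rows:
  steps: "-1 0 0 0 0 0 0.118; -1 0 0 0 0 0 0.118; -1 0 0 0 0 0 0.118; -1 0 0 0 0 0 0.118; -1 0 0 0 0 0 0.118"

```text
clock: 22.22
eef_pos: [0.4737, -0.1181, 0.1644]
tool_rot: [0.059, 0.998, -0.0, 0.0]
ft_force: [-0.5, 0.7, -0.2]
grip_width: -0.0
grasp_force: 0.0
```

```bash
python3 - <<'E'
from h import *
o=get_obs();d=o['eef_pos'][:2]-[.5215,-.0665];print(o['eef_pos'].round(4),o['tool_rot'].round(3),o['joint_pos'].round(2),np.hypot(*d),np.degrees(np.arctan2(d[1],d[0])))
t=shot('top');f=t['frame'];hsv=cv2.cvtColor(f,cv2.COLOR_RGB2HSV).astype(int);H,S,V=[hsv[...,i] for i in range(3)]
q=lambda x,y:(225+x/3.4,160+y/3.4)
save('t6',cv2.resize(f[160:300,225:455],None,fx=3.4,fy=3.4,interpolation=cv2.INTER_CUBIC))
E
```

```text
[ 0.4737 -0.1181  0.1644] [ 0.059  0.998 -0.     0.   ] [-0.24  0.26 -0.15  1.16 -0.   -0.13] 0.07034672653209012 -132.76504935098336
```

View pics/t6.png

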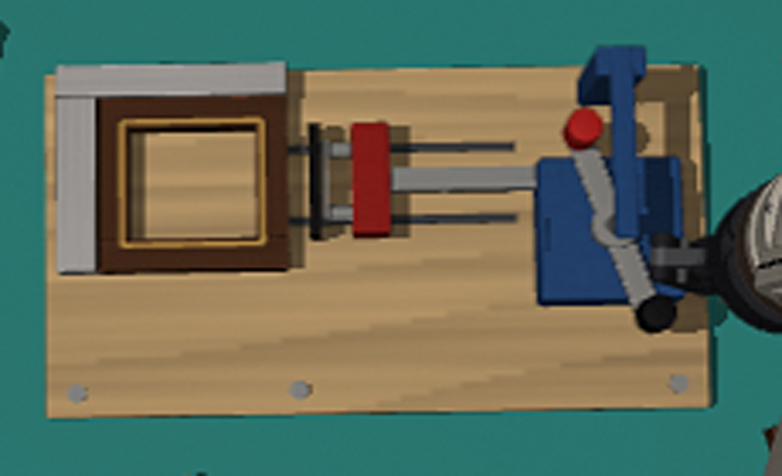

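Black knob at crop (655,314), about -160°. The pad front is at x≈310 and the frame edge at x≈288, so about 9 mm (80°) remains. Third stroke, slower towards the end.

Call:
send_rows:
  steps: "-1 0 0 -0.01 0 0 0.094; -1 0 0 -0.02 0 0 0.094; -1 0 0 -0.02 0 0 0.094; -1 0 0 -0.02 0 0 0.094; -1 0 0 -0.015 0 0 0.094"

```text
clock: 22.68
eef_pos: [0.4732, -0.1181, 0.078]
tool_rot: [-0.173, 0.985, 0.0, -0.001]
ft_force: [-0.1, -0.1, 0.0]
grip_width: -0.0
grasp_force: 0.0
```

```bash
python3 - <<'E'
from h import *;from plan import plan
o=get_obs();print(o['eef_pos'].round(4),o['tool_rot'].round(3),o['joint_pos'].round(2))
plan(o['eef_pos'][:2],.1,15)
E
```

```text
[ 0.4732 -0.1181  0.078 ] [-0.173  0.985  0.    -0.001] [-0.24  0.34 -0.28  0.95 -0.   -0.59]
r 0.0707 ang -133.1
-0.0049 0.0051 ang -139
-0.0044 0.0055 ang -145
-0.0038 0.0060 ang -150
-0.0032 0.0063 ang -156
-0.0025 0.0066 ang -162
-0.0019 0.0068 ang -167
-0.0012 0.0070 ang -173
-0.0005 0.0070 ang -179
0.0002 0.0071 ang -185
0.0009 0.0070 ang -190
0.0016 0.0069 ang -196
0.0023 0.0067 ang -202
0.0030 0.0064 ang -208
0.0036 0.0061 ang -213
0.0042 0.0057 ang -219
```

Call:
send_rows:
  steps: "-1 -0.0049 0.0051 0 0 0 -0.1; -1 -0.0044 0.0055 0 0 0 -0.1; -1 -0.0038 0.0060 0 0 0 -0.1; -1 -0.0032 0.0063 0 0 0 -0.1; -1 -0.0025 0.0066 0 0 0 -0.1"

```text
clock: 23.1
eef_pos: [0.4539, -0.0898, 0.0788]
tool_rot: [0.081, 0.997, -0.001, -0.001]
ft_force: [-0.9, -3.1, -1.8]
grip_width: -0.0001
grasp_force: 1.8
```

Call:
send_rows:
  steps: "-1 -0.0019 0.0068 0 0 0 -0.1; -1 -0.0012 0.0070 0 0 0 -0.1; -1 -0.0005 0.0070 0 0 0 -0.1; -1 0.0002 0.0071 0 0 0 -0.1; -1 0.0009 0.0070 0 0 0 -0.1"

```text
clock: 23.52
eef_pos: [0.4507, -0.0546, 0.0787]
tool_rot: [0.325, 0.946, -0.002, -0.001]
ft_force: [-1.7, -2.5, -1.2]
grip_width: 0.0001
grasp_force: 1.8
```

```bash
python3 - <<'E'
from h import *;from plan import plan
o=get_obs();print(o['eef_pos'].round(4),o['tool_rot'].round(3),o['ft_force'].round(2))
plan(o['eef_pos'][:2],.04,35)
E
```

```text
[ 0.4507 -0.0546  0.0787] [ 0.325  0.946 -0.002 -0.001] [-1.72 -2.47 -1.22]
r 0.0718 ang 170.4
0.0005 0.0028 ang 168
0.0006 0.0028 ang 166
0.0008 0.0028 ang 164
0.0009 0.0027 ang 161
0.0010 0.0027 ang 159
0.0011 0.0027 ang 157
0.0012 0.0026 ang 154
0.0013 0.0026 ang 152
0.0014 0.0025 ang 150
0.0015 0.0025 ang 148
0.0016 0.0024 ang 145
0.0017 0.0023 ang 143
0.0018 0.0023 ang 141
0.0019 0.0022 ang 138
0.0020 0.0021 ang 136
0.0020 0.0020 ang 134
0.0021 0.0019 ang 131
0.0022 0.0019 ang 129
0.0023 0.0018 ang 127
0.0023 0.0017 ang 125
0.0024 0.0016 ang 122
0.0025 0.0015 ang 120
0.0025 0.0014 ang 118
0.0026 0.0013 ang 115
0.0026 0.0012 ang 113
0.0027 0.0011 ang 111
0.0027 0.0010 ang 109
0.0027 0.0009 ang 106
0.0028 0.0007 ang 104
0.0028 0.0006 ang 102
0.0028 0.0005 ang 99
0.0028 0.0004 ang 97
0.0029 0.0003 ang 95
0.0029 0.0002 ang 93
0.0029 0.0001 ang 90
```

Call:
send_rows:
  steps: "-1 0.0005 0.0028 0 0 0 -0.04; -1 0.0006 0.0028 0 0 0 -0.04; -1 0.0008 0.0028 0 0 0 -0.04; -1 0.0009 0.0027 0 0 0 -0.04; -1 0.0010 0.0027 0 0 0 -0.04"

```text
clock: 23.93
eef_pos: [0.4545, -0.0407, 0.0787]
tool_rot: [0.416, 0.909, -0.001, -0.001]
ft_force: [-1.8, -2.3, 0.3]
grip_width: 0.0001
grasp_force: 1.7
```

Call:
send_rows:
  steps: "-1 0.0011 0.0027 0 0 0 -0.04; -1 0.0012 0.0026 0 0 0 -0.04; -1 0.0013 0.0026 0 0 0 -0.04; -1 0.0014 0.0025 0 0 0 -0.04; -1 0.0015 0.0025 0 0 0 -0.04"

```text
clock: 24.35
eef_pos: [0.4609, -0.0277, 0.0787]
tool_rot: [0.505, 0.863, -0.001, -0.001]
ft_force: [-1.5, -2.5, -0.4]
grip_width: -0.0
grasp_force: 1.6
```

Call:
send_rows:
  steps: "-1 0.0016 0.0024 0 0 0 -0.04; -1 0.0017 0.0023 0 0 0 -0.04; -1 0.0018 0.0023 0 0 0 -0.04; -1 0.0019 0.0022 0 0 0 -0.04; -1 0.0020 0.0021 0 0 0 -0.04"

```text
clock: 24.77
eef_pos: [0.4699, -0.0163, 0.0787]
tool_rot: [0.589, 0.808, -0.002, -0.001]
ft_force: [-2.1, -1.2, -0.2]
grip_width: -0.0001
grasp_force: 1.5
```

Call:
send_rows:
  steps: "-1 0.0020 0.0020 0 0 0 -0.04; -1 0.0021 0.0019 0 0 0 -0.04; -1 0.0022 0.0019 0 0 0 -0.04; -1 0.0023 0.0018 0 0 0 -0.04; -1 0.0023 0.0017 0 0 0 -0.04"

```text
clock: 25.18
eef_pos: [0.4809, -0.0071, 0.0787]
tool_rot: [0.666, 0.746, -0.002, -0.001]
ft_force: [-3.4, -2.0, -0.9]
grip_width: 0.0004
grasp_force: 1.4
```

```bash
cat > st.py <<'E'
from h import *
import time
def st():
    F=get_obs();o=F;d=o['eef_pos'][:2]-[.5215,-.0665];a=np.arctan2(d[1],d[0]);y=2*np.arctan2(o['tool_rot'][1],o['tool_rot'][0])
    k=y  # knob angle ~ tool yaw
    n=np.array([np.sin(k),-np.cos(k)]);print('ang',np.degrees(a).round(1),'yaw',np.degrees(y).round(1),'Ftan',-(o['ft_force'][:2]@n).round(2),'Frad',(o['ft_force'][0]*np.cos(k)+o['ft_force'][1]*np.sin(k)).round(2),'r',np.hypot(*d).round(4),o['eef_pos'].round(4))
E
python3 -c "
from st import *
st()
t=shot('top');q=lambda x,y:(225+x/3.4,160+y/3.4)
f=t['frame'];print(f[212,290:325].astype(int).sum(1).tolist())"
```

```text
ang 124.4 yaw 96.4 Ftan 3.56 Frad -1.58 r 0.072 [ 0.4809 -0.0071  0.0787]
[451, 449, 454, 453, 453, 454, 454, 451, 458, 418, 250, 265, 350, 166, 125, 127, 132, 132, 128, 182, 214, 65, 63, 68, 146, 275, 329, 232, 239, 239, 238, 235, 276, 309, 177]
```

Call:
send_rows:
  steps: "-1 0.0024 0.0016 0 0 0 -0.04; -1 0.0025 0.0015 0 0 0 -0.04; -1 0.0025 0.0014 0 0 0 -0.04; -1 0 0 0 0 0 0; -1 0 0 0 0 0 0"

```text
clock: 25.65
eef_pos: [0.4891, -0.0025, 0.0788]
tool_rot: [0.708, 0.706, -0.001, -0.001]
ft_force: [-3.3, -0.0, -2.2]
grip_width: -0.0001
grasp_force: 1.3
```

```bash
python3 -c "
from st import *
st()"
```

```text
ang 116.8 yaw 89.8 Ftan 3.32 Frad -0.03 r 0.0718 [ 0.4891 -0.0025  0.0788]
```

Call:
send_rows:
  steps: "-1 0.0026 0.0013 0 0 0 -0.04; -1 0.0026 0.0012 0 0 0 -0.04; -1 0.0027 0.0011 0 0 0 -0.04; -1 0.0027 0.0010 0 0 0 -0.04; -1 0 0 0 0 0 0"

```text
clock: 26.07
eef_pos: [0.5005, 0.002, 0.079]
tool_rot: [0.763, 0.647, -0.0, -0.001]
ft_force: [-2.3, 0.4, -1.2]
grip_width: -0.0003
grasp_force: 1.1
```

```bash
python3 -c "
from st import *
st()"
```

```text
ang 107.1 yaw 80.6 Ftan 2.3 Frad -0.01 r 0.0717 [0.5005 0.002  0.079 ]
```

Call:
send_rows:
  steps: "-1 0.0027 0.0009 0 0 0 -0.04; -1 0.0028 0.0007 0 0 0 -0.04; -1 0.0028 0.0006 0 0 0 -0.04; -1 0.0028 0.0005 0 0 0 -0.04; -1 0.0028 0.0004 0 0 0 -0.04"

```text
clock: 26.48
eef_pos: [0.5133, 0.0049, 0.0789]
tool_rot: [0.824, 0.567, -0.001, -0.001]
ft_force: [-4.9, -1.0, -0.3]
grip_width: -0.0002
grasp_force: 2.3
```

```bash
python3 -c "
from st import *
st()
t=shot('top');f=t['frame'];print(f[212,285:325].astype(int).sum(1).tolist())
save('t7',cv2.resize(f[160:300,225:455],None,fx=3.4,fy=3.4,interpolation=cv2.INTER_CUBIC))"
```

```text
ang 96.6 yaw 69.1 Ftan 4.22 Frad -2.69 r 0.0719 [0.5133 0.0049 0.0789]
[449, 452, 449, 452, 452, 450, 449, 452, 454, 453, 454, 453, 453, 460, 418, 248, 267, 350, 168, 126, 129, 131, 134, 135, 119, 59, 64, 61, 134, 237, 267, 236, 238, 237, 228, 335, 422, 212, 185, 188]
```

View pics/t7.png

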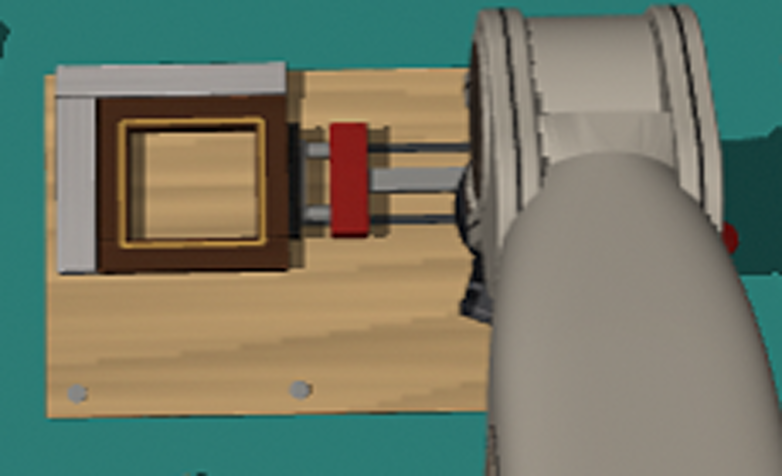

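The pad (crop x≈290–300) has met the frame, and the frame is still in the corner. Stiffening has started, so I'll go on in small pushes.

Call:
send_rows:
  steps: "-1 0.0028 0.0003 0 0 0 -0.04; -1 0.0029 0.0002 0 0 0 -0.04; -1 0.0029 0.0001 0 0 0 -0.04; -1 0.0029 0 0 0 0 -0.04; -1 0 0 0 0 0 0"

```text
clock: 26.95
eef_pos: [0.5245, 0.0054, 0.0788]
tool_rot: [0.866, 0.5, -0.002, -0.001]
ft_force: [-6.3, -0.2, 1.4]
grip_width: -0.0002
grasp_force: 2.4
```

```bash
python3 -c "
from st import *
st()"
```

```text
ang 87.6 yaw 60.0 Ftan 5.37 Frad -3.33 r 0.072 [0.5245 0.0054 0.0788]
```

Call:
send_rows:
  steps: "-1 0.0029 -0.0002 0 0 0 -0.04; -1 0.0029 -0.0003 0 0 0 -0.04; -1 0.0028 -0.0004 0 0 0 -0.04; -1 0.0028 -0.0005 0 0 0 -0.04; -1 0 0 0 0 0 0"

```text
clock: 27.37
eef_pos: [0.535, 0.0044, 0.0788]
tool_rot: [0.903, 0.429, -0.002, -0.002]
ft_force: [-8.3, 1.2, 2.4]
grip_width: -0.0002
grasp_force: 3.2
```

```bash
python3 -c "
from st import *
st()"
```

```text
ang 79.2 yaw 50.8 Ftan 7.14 Frad -4.31 r 0.0722 [0.535  0.0044 0.0788]
```

Call:
send_rows:
  steps: "-1 0.0028 -0.0006 0 0 0 -0.04; -1 0.0028 -0.0007 0 0 0 -0.04; -1 0.0027 -0.0008 0 0 0 -0.04; -1 0 0 0 0 0 0; -1 0 0 0 0 0 0"

```text
clock: 27.78
eef_pos: [0.5426, 0.0028, 0.0786]
tool_rot: [0.927, 0.375, -0.003, -0.002]
ft_force: [-9.4, 2.2, 2.6]
grip_width: 0.0003
grasp_force: 3.9
```

```bash
python3 -c "
from st import *
st()"
```

```text
ang 73.1 yaw 44.0 Ftan 8.11 Frad -5.21 r 0.0724 [0.5426 0.0028 0.0786]
```

Call:
send_rows:
  steps: "-1 0.0027 -0.0009 0 0 0 -0.04; -1 0.0027 -0.001 0 0 0 -0.04; -1 0 0 0 0 0 0; -1 0 0 0 0 0 0; -1 0 0 0 0 0 0"

```text
clock: 28.2
eef_pos: [0.5476, 0.0013, 0.0786]
tool_rot: [0.941, 0.338, -0.003, -0.002]
ft_force: [-10.4, 2.3, 3.9]
grip_width: -0.0004
grasp_force: 4.4
```

Call:
send_rows:
  steps: "-1 -0.003 0.001 0 0 0 0; -1 -0.004 0.0015 0 0 0 0; -1 -0.006 0.003 0 0 0 0; -1 -0.006 0.003 0 0 0 0; -1 -0.006 0.003 0 0 0 0"

```text
clock: 28.62
eef_pos: [0.5271, 0.0116, 0.0798]
tool_rot: [0.942, 0.337, 0.001, 0.001]
ft_force: [-0.1, 0.2, 0.1]
grip_width: 0.0
grasp_force: 0.0
```

Call:
send_rows:
  steps: "-1 0 0 0.02 0 0 0; -1 0 0 0.03 0 0 0; -1 0 0 0.04 0 0 0; -1 0 0 0.04 0 0 0; -1 0 0 0 0 0 0"

```text
clock: 29.03
eef_pos: [0.5324, 0.0115, 0.2191]
tool_rot: [0.942, 0.336, 0.009, 0.003]
ft_force: [1.2, 0.0, 0.5]
grip_width: 0.0001
grasp_force: 0.0
```

Call:
send_rows:
  steps: "-1 -0.02 -0.03 0 0 0 0; -1 -0.02 -0.04 0 0 0 0; -1 -0.02 -0.04 0 0 0 0; -1 -0.02 -0.04 0 0 0 0; -1 -0.02 -0.04 0 0 0 0"

```text
clock: 29.45
eef_pos: [0.4321, -0.1694, 0.2103]
tool_rot: [0.942, 0.337, 0.001, 0.002]
ft_force: [1.4, 0.1, -0.6]
grip_width: 0.0004
grasp_force: 0.0
```

Call:
send_rows:
  steps: "-1 -0.02 -0.03 0 0 0 0; -1 -0.02 -0.03 0 0 0 0; -1 -0.01 -0.02 0 0 0 0; -1 0 0 0 0 0 0; -1 0 0 0 0 0 0"

```text
clock: 29.87
eef_pos: [0.3822, -0.2491, 0.21]
tool_rot: [0.942, 0.335, 0.001, 0.001]
ft_force: [0.1, 0.1, 0.2]
grip_width: 0.0002
grasp_force: 0.0
```

```bash
python3 -c "
from st import *
st();print(get_obs()['clock'])
f=shot('top')['frame']
save('t8',cv2.resize(f[100:380,90:460],None,fx=2.1,fy=2.1,interpolation=cv2.INTER_CUBIC))"
```

```text
ang -127.3 yaw 39.1 Ftan -0.02 Frad 0.12 r 0.2296 [ 0.3822 -0.2491  0.21  ]
29.8667
```

View pics/t8.png

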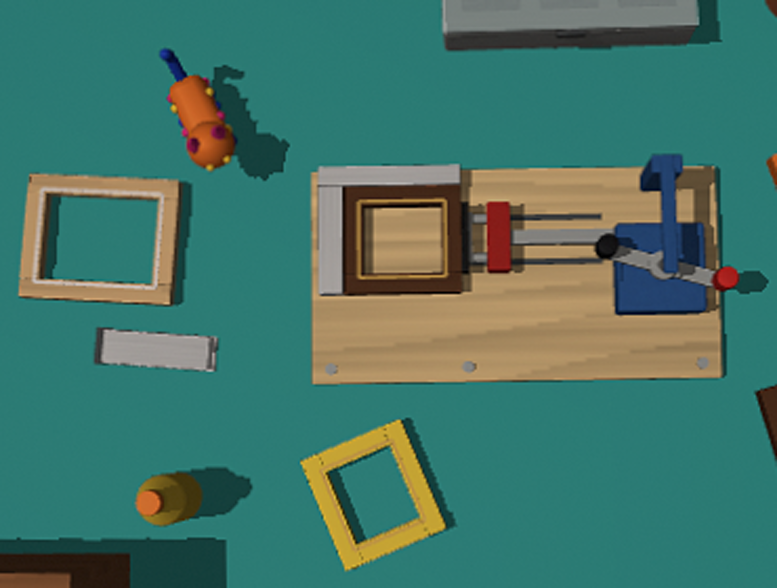

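The frame is clamped in the corner, with the pad (crop x≈465) tight on it. The crank has settled where it holds about 25 N: I pushed on for roughly 39 mm after contact, and it gave back about 26 mm. The bystanders are where they were. Handing in.

```bash
python3 -c "
from workcell import *
print(job_done())"
```

```text
the job is handed in; nothing more can be done
None
```

The frame is flush against both stops, the jaw was closed on it by the crank until it clearly stiffened, the arm has let go and moved clear, and the job is handed in at about 30 s of the 72 s.

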